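# Sort full and spent cartridges by weight and load the reader

## Task

The sealed cartridges on the bench mat all look alike, but some are full and the others are spent, and only their weight tells which. Pull the reader's loading drawer right out until it meets its stop, then stand every full cartridge in the drawer and every spent one in the return crate, all upright, and finish by pushing the loaded drawer fully home. Leave the other things on the bench as they are.

Things in the scene. Friction and masses are not known exactly. Their poses are not given: they have to be found in the camera images.
- cart_a: Sealed off-white cartridge, one of 4 to 6 look-alikes. Body 56 (x) x 48 (y) x 45 mm high; on top an upright grip fin 44 (x) x 14 (y) mm, from 43 to 73 mm above the underside, to be pinched across y from above. Origin: centre of the underside, z up. Full: 340 to 420 g; spent: 80 to 100 g. Starts standing on the mat.
- cart_b: Sealed off-white cartridge, one of 4 to 6 look-alikes. Body 56 (x) x 48 (y) x 45 mm high; on top an upright grip fin 44 (x) x 14 (y) mm, from 43 to 73 mm above the underside, to be pinched across y from above. Origin: centre of the underside, z up. Full: 340 to 420 g; spent: 80 to 100 g. Starts standing on the mat.
- cart_c: Sealed off-white cartridge, one of 4 to 6 look-alikes. Body 56 (x) x 48 (y) x 45 mm high; on top an upright grip fin 44 (x) x 14 (y) mm, from 43 to 73 mm above the underside, to be pinched across y from above. Origin: centre of the underside, z up. Full: 340 to 420 g; spent: 80 to 100 g. Starts standing on the mat.
- cart_d: Sealed off-white cartridge, one of 4 to 6 look-alikes. Body 56 (x) x 48 (y) x 45 mm high; on top an upright grip fin 44 (x) x 14 (y) mm, from 43 to 73 mm above the underside, to be pinched across y from above. Origin: centre of the underside, z up. Full: 340 to 420 g; spent: 80 to 100 g. Starts standing on the mat.
- cart_e: Sealed off-white cartridge, one of 4 to 6 look-alikes. Body 56 (x) x 48 (y) x 45 mm high; on top an upright grip fin 44 (x) x 14 (y) mm, from 43 to 73 mm above the underside, to be pinched across y from above. Origin: centre of the underside, z up. Full: 340 to 420 g; spent: 80 to 100 g. Starts standing on the mat.
- cart_f: Sealed off-white cartridge, one of 4 to 6 look-alikes. Body 56 (x) x 48 (y) x 45 mm high; on top an upright grip fin 44 (x) x 14 (y) mm, from 43 to 73 mm above the underside, to be pinched across y from above. Origin: centre of the underside, z up. Full: 340 to 420 g; spent: 80 to 100 g. Starts standing on the mat.
- mat: Grey bench mat, fixed, 240 (x) x 270 (y) x 3 mm, where the cartridges start; origin at the centre of its underside. It lies to the left or the right of the reader, with the crate on the other side.
- crate: Return crate for spent cartridges, on the bench: an open grey plastic tray, fixed, 150 (its x) x 210 (its y) mm outside, walls 5 mm thick, rim 45 mm and inner floor 5 mm above the bench. Origin: centre of its underside; axes along its sides. Takes three cartridges side by side along its y.
- reader: The reader: a fixed cream instrument 235 mm wide, 250 mm deep, with the loading drawer under its roof (roof underside 106 mm, top 120 mm above the bench; from 90 mm behind the front face it steps up to 193 mm). Origin on the bench under the middle of its front face; x points into the reader.
- drawer_floor (a point): Centre of the drawer's inner floor, 18 mm above the bench; moves with the drawer. x points into the reader: the drawer pulls out along -x. Inside 124 mm (x) x 196 mm (y); side and back walls 33 mm above the floor, black front panel 12 mm thick up to 105 mm above the bench. Takes three cartridges side by side along its y.
- drawer_handle (a point): Centre of the top of the drawer's steel pull: an upright bar 16 (x) x 20 (y) mm, top 128 mm above the bench, 68 mm tall, 25 mm clear of the front panel except for a stem (up to 80 mm above the bench). Axes as drawer_floor. Can be pinched across y from above.
- drawer (a joint): How far the drawer is out, in m: 0 is fully home, it grows as the drawer is pulled towards the robot. It slides with about 2.5 N of friction, stays where it is left, starts slightly ajar, and meets a hard stop when fully out, somewhere beyond 120 mm: pull until the stop is felt. A hard stop also ends it when home.
- jar: Bystander: squat amber jar, 40 mm across, 42 mm high, standing among the cartridges. Origin at the centre of its underside.
- wash: Bystander: white wash bottle, 60 mm across, 150 mm high, on the bench to the left of the reader. Origin at the centre of its underside.
- beaker: Bystander: glass beaker, 68 mm across, 85 mm high, on the bench to the right of the reader. Origin at the centre of its underside.
- pen: Bystander: black pen, 14 mm thick, 130 mm long, lying on the bench nearer the robot than the open drawer. Origin under its middle.
- driver: Bystander: screwdriver lying on the far right of the bench.
- tape: Bystander: ring of paper tape, 72 mm across, 20 mm high, on the far left of the bench. Origin at the centre of its underside.
There are look-alikes about, which are no part of the job. What is shaped like the cart_e but brown or green is not meant.

How it is judged:
By the outcome, as a careful person would: the job done as asked, in the order asked, and still so for the second after the job is handed in, with the robot touching nothing.
Of cart_a, cart_b, cart_c, cart_d, cart_e, cart_f only 4 to 6 are there at a start; the rules pass over those that are not, and their reading is None.
At some moment in a run one of cart_a, cart_b, cart_c, cart_d, cart_e, cart_f may be knocked a few centimetres aside while the robot is not near it.
It also fails if it takes over 210 s, if anything falls off the work surface, if the arm or the gripper's body presses on something with over 40 N, if the wrist force passes 120 N, or if a joint passes its speed limit or range.

## Robot

A 7-joint arm with a two-finger parallel gripper is mounted at the origin on the work surface. World frame = base frame: x ahead of the robot, y to its left, z up, the work surface at z = 0. Lengths are in m, angles in degrees, forces in N, time in s.
With the tool pointing down it reaches from about 0.425 to 0.875 m from the base axis. Payload 4.7 kg.
Tool frame: the origin (TCP) lies at the centre of the arm's flange, where the gripper is bolted on; the fingertips stand 182 mm ahead of it and the grasp point (between the pads) lies 164 mm ahead of it (env.grip_depth is the distance from the TCP to the grasp point, in m); z points along the fingers, y is the line along which they close (so a half turn about z gives the same grasp; the last joint's range is limited). The gripper opens to 87 mm and grips with 3 to 60 N. Pads are 19 mm wide; open, the fingers measure 117 mm over their backs; the gripper's body (75 mm by 190 mm) begins 51 mm behind the grasp point.
Start: joints at [67.959, 18.392, -4.016, 83.108, 1.295, 78.541, -3.26], TCP at [0.252, -0.599, 0.405] pointing down, gripper open.
Joint ranges: [-163.93, 163.93], [-17.29, 119.83], [-79.2, 71.16], [3.27, 140.29], [-89.18, 269.18], [5.43, 117.66], [-154.24, 154.24]. Speed limits (degrees/s): [147.25, 147.25, 180, 180, 180, 180, 180].

## Interface

Orientations are given as [roll, pitch, yaw] about the fixed x, y, z axes, in that order (R = Rz(yaw) Ry(pitch) Rx(roll)).
In Python, from cell import env gives the robot as it stands. The module is installed in compiled form; this text tells all that it offers.
- The arm moves only by the tool send_rows, never from a script. Its arguments are lists of equal length, an entry for each row: "xyz": the shift along the tool's x, y, z in m, a list of three; "rotation": the turn, a rotation vector about the tool's x, y, z in rad, a list of three; "jaw": the opening, from 0 (shut) to 1 (fully open). A call has 1 to 20 rows; each row shifts and turns the commanded pose from where the row before left it, along the tool's axes as they then stand; what a row does not reach is not made up. A row lasts 1/10 s, in which the tool goes at most 50 mm and 8.59 degrees, less where a joint would pass 70% of its speed; a pose out of reach is approached as far as the arm can. A call is refused whole if a number of a shift passes 0.05 or a number of a turn 0.15, either way. A call with a gripper value outside its range is refused whole. The fingers move at their own pace and stop on an object; "newtons" is the grip in N (left out, the last holds). Time passes only in rows, so rows that do not move let the fingers close. It gives the time, the measured TCP pose, the force, the opening and the grip force at its end, in the units of the state.
- env.get_obs(): the state, without advancing time (a new reading comes with each control period).
- env.read_camera(name): name is "scene" or "top"; returns a dict with "image" (420x560x3 uint8, blue, green, red), "fx", "fy", "cx", "cy" (pixels), "distortion" ([k1, k2, p1, p2, k3] as OpenCV has them; the pictures are not rectified), "R" (3x3) and "t" (3): a world point X has camera coordinates R X + t. Camera axes: x right, y down, z forward; pixel columns grow to the right and rows downward; lengths in m; the calibration is good to about 2 mm. A picture is of the moment at which its call begins. There is no depth.
- env.sign_off(): hands the job in; it is judged then, once.
The state is a dict: "time_s": time; "qpos": joint angles; "joint_velocities": joint speeds; "effort": joint torques, N m; "tool_pos": TCP position; "tool_rot": TCP orientation; "force": force on the tool from outside, world axes, zero at the start; "wrist_torque": the same for the moment, N m; "grip_width": finger opening in m; "grasp_force": force on a finger pad.
Only numpy, scipy, OpenCV 4.12 (cv2) and the standard library are available. Lean on these libraries where they do the work, as an engineer would, in place of code of your own. Each camera call takes 0.05 s, during which the arm holds its last target. There are 200 camera calls.

## Working session

There is one attempt and no reset: what is moved stays moved. The work goes in short steps, Python scripts to look and compute and a tool call to move; the robot and the scene stay as the last step left them, time stands still between calls to the robot, and variables do not carry over. Pictures are saved under pics/ and viewed, at most 14 in all, crops included, and the job is handed in when it is done.

Besides the shell and the picture viewer there is one more tool, called after ">>>" as name(argument=value, ...) on one line, values as JSON. send_rows: Moves the arm, as the interface text tells. Its arguments: {"type":"object","properties":{"xyz":{"type":"array"},"rotation":{"type":"array"},"jaw":{"type":"array"},"newtons":{"type":"number"}},"required":["xyz","rotation","jaw"]}

```bash
mkdir -p pics; ls
python3 - <<'E'
from cell import env
import cv2,numpy as np
o=env.get_obs(); print({k:np.round(v,3) for k,v in o.items()})
for n in("scene","top"):
    c=env.read_camera(n); cv2.imwrite(f"pics/{n}0.png",c["image"])
    print(n,c["fx"],c["fy"],c["cx"],c["cy"],c["distortion"],np.round(c["R"],3).tolist(),np.round(c["t"],3), -np.array(c["R"]).T@c["t"])
E
```

```text
pics
{'time_s': np.float64(0.0), 'qpos': array([67.958, 18.439, -4.015, 83.175,  1.298, 78.539, -3.262]), 'joint_velocities': array([-0.07 , -0.026, -0.015, -0.073, -0.075,  0.026, -0.06 ]), 'effort': array([-0.0000e+00, -4.9128e+01, -4.0400e-01, -3.1253e+01, -6.4000e-02,
        4.4000e-02,  0.0000e+00]), 'tool_pos': array([ 0.252, -0.599,  0.404]), 'tool_rot': array([-1.79893e+02,  9.00000e-03,  2.28500e+01]), 'force': array([-0.243, -0.743,  0.38 ]), 'wrist_torque': array([ 0.039, -0.006, -0.027]), 'grasp_force': np.float64(0.0), 'grip_width': np.float64(0.087)}
scene 405.9421237627286 405.9421237627286 276.19463812595524 207.39711847509164 [-0.08771471  0.          0.          0.          0.        ] [[0.999, -0.03, 0.018], [-0.005, -0.643, -0.766], [0.034, 0.765, -0.643]] [-0.543  0.07   1.271] [ 0.49972967 -0.94365625  0.88076873]
top 473.53534966503133 473.53534966503133 276.6489441072287 204.1949490368332 [0.00221895 0.         0.         0.         0.        ] [[-0.029, -1.0, -0.004], [-0.986, 0.029, -0.164], [0.164, -0.001, -0.986]] [0.01  0.555 1.491] [ 0.3023393  -0.00577127  1.56217839]
```

View pics/scene0.png

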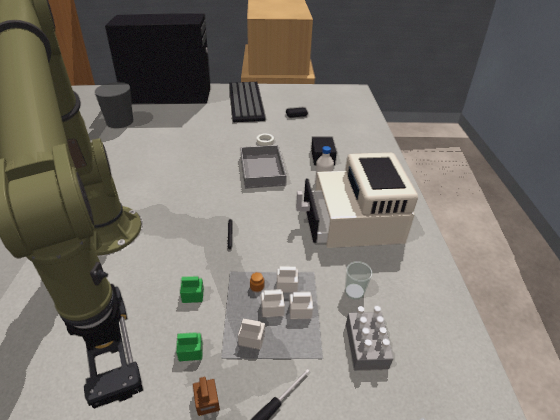

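View pics/top0.png

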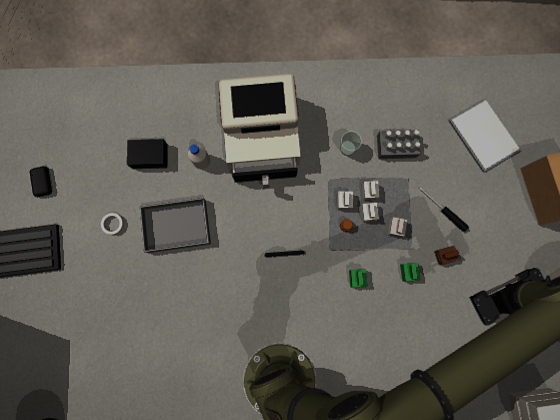

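Scene/top pictures: reader at top px (260,130), handle at (265,180), crate (176,225), mat (369,213) with four off-white cartridges at about (345,200), (372,188), (371,212) and (399,227), and the jar at (347,226). Look-alikes are green (358,278) and (411,271) and brown (448,255), all off the mat. I choose the four off-white ones and check them in close crops.

```bash
cat > h.py <<'E'
import cv2,numpy as np
from cell import env
def ray(c,uv):
    K=np.array([[c["fx"],0,c["cx"]],[0,c["fy"],c["cy"]],[0,0,1]])
    n=cv2.undistortPoints(np.array(uv,float).reshape(-1,1,2),K,np.array(c["distortion"]))[:,0]
    R=np.array(c["R"]); d=np.c_[n,np.ones(len(n))]@R; return -R.T@np.array(c["t"]),d
def plane(c,uv,z):
    o,d=ray(c,uv); return o+d*((z-o[2])/d[:,2])[:,None]
def proj(c,X):
    K=np.array([[c["fx"],0,c["cx"]],[0,c["fy"],c["cy"]],[0,0,1]])
    return cv2.projectPoints(np.array(X,float).reshape(-1,1,3),cv2.Rodrigues(np.array(c["R"]))[0],np.array(c["t"]),K,np.array(c["distortion"]))[0][:,0]
def blobs(m,lo=20,hi=1e9):
    n,l,s,ce=cv2.connectedComponentsWithStats(m.astype(np.uint8))
    return [(i,ce[i],s[i]) for i in range(1,n) if lo<=s[i,4]<=hi],l
E
python3 - <<'E'
from h import *
c=env.read_camera("top"); im=c["image"]
cv2.imwrite("pics/mat.png",cv2.resize(im[170:290,320:470],None,fx=5,fy=5,interpolation=cv2.INTER_CUBIC))
cv2.imwrite("pics/rd.png",cv2.resize(im[140:260,135:305],None,fx=4.6,fy=4.6,interpolation=cv2.INTER_CUBIC))
roi=im[175:252,325:415].astype(int)
for T in(140,190,215):
    b,l=blobs(roi.min(2)>T,8)
    for i,ce,s in b:
        ys,xs=np.where(l==i); r=cv2.minAreaRect(np.c_[xs,ys].astype(np.float32))
        print(T,ce+[325,175],s,np.round(r[1],1),round(r[2],1), plane(c,[ce+[325,175]],.076).round(3)[0])
E
```

```text
140 [366.61538462 189.6025641 ] [39  7  8 16 78] [15.6  6. ] 84.3 [ 0.588 -0.295  0.076]
140 [372.84782609 187.04347826] [46  6  5 13 46] [12.1  3.5] 84.8 [ 0.596 -0.316  0.076]
140 [340.97142857 200.08571429] [14 17  9 16 70] [ 8. 15.] 0.0 [ 0.557 -0.212  0.076]
140 [347.17741935 197.16129032] [20 17  8 13 62] [12.  7.] 90.0 [ 0.566 -0.232  0.076]
140 [365.65  211.825] [38 29  9 16 80] [16.6  6.5] 75.1 [ 0.517 -0.288  0.076]
140 [372.38461538 208.66153846] [45 28  7 14 65] [13.  6.] 90.0 [ 0.526 -0.31   0.076]
140 [393.69117647 225.02941176] [66 43  7 16 68] [ 4.8 15. ] 8.1 [ 0.472 -0.374  0.076]
140 [400.54761905 224.71428571] [73 44  6 13 42] [ 3.3 12. ] 9.5 [ 0.472 -0.395  0.076]
```

View pics/mat.png

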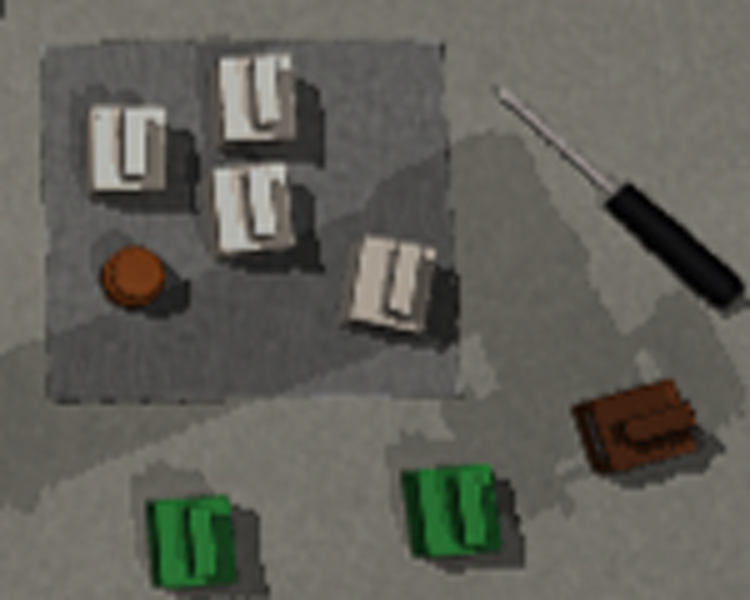

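View pics/rd.png

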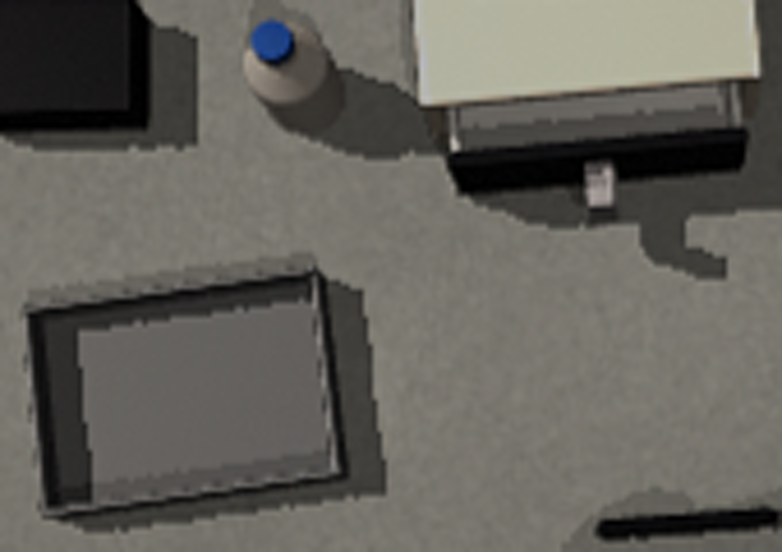

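Mat crop: four off-white carts with fin tops at about crop (138,143), (266,90), (264,200), (405,279). The jar, green and brown pieces are clearly distinct. Reader crop: handle top (599,172), roof front edge (418,105)-(760,78), crate rim corners (28,312), (318,270), (345,475), (48,515).

Run:
```python
from h import *
c=env.read_camera("top"); s=env.read_camera("scene")
C=lambda p:np.array(p,float)/5+[320-.4,170-.4]; D=lambda p:np.array(p,float)/4.6+[135-.4,140-.4]
f=plane(c,C([(138,143),(266,90),(264,200),(405,279)]),.076); print("fins",f.round(4))
ax=lambda a,b,z:(lambda P:np.degrees(np.arctan2(*(P[0]-P[1])[[1,0]])))(plane(c,C([a,b]),z))
print("yaw fins",ax((139,108),(137,178),.076),ax((262,55),(269,123),.076),ax((260,165),(269,235),.076),ax((409,243),(401,315),.076))
h=plane(c,D([(599,172)]),.128); print("handle",h)
r=plane(c,D([(418,105),(760,78)]),.12);print("roof",r.round(4),np.linalg.norm(r[0]-r[1]),np.degrees(np.arctan2(*(r[0]-r[1])[[1,0]]))-90)
p=plane(c,D([(447,155),(745,130)]),.105);print("panel back",p.round(4),np.degrees(np.arctan2(*(p[0]-p[1])[[1,0]]))-90)
k=plane(c,D([(28,312),(318,270),(345,475),(48,515)]),.045);print("crate",k.round(4),k.mean(0),[np.linalg.norm(k[i]-k[i-1]).round(4) for i in range(4)])
print("jar",plane(c,C([(133,276)]),.045),"pen",plane(c,D([(600,528),(778,518)]),.01))
print("scene px of fins,handle",proj(s,np.r_[f,h]).round(0).tolist())
```

```text
fins [[ 0.5623 -0.2318  0.076 ]
 [ 0.5943 -0.3154  0.076 ]
 [ 0.5233 -0.3097  0.076 ]
 [ 0.4703 -0.3953  0.076 ]]
yaw fins -4.666070356901138 2.209010507962747 3.6959151132629984 -10.370565227380204
handle [[0.6275437  0.02768754 0.128     ]]
roof [[ 0.6798  0.15    0.12  ]
 [ 0.6917 -0.0836  0.12  ]] 0.2339173740825582 2.9260523959501654
panel back [[ 0.6478  0.1321  0.105 ]
 [ 0.6593 -0.0727  0.105 ]] 3.2024403077844426
crate [[0.5573 0.4351 0.045 ]
 [0.5813 0.2303 0.045 ]
 [0.4356 0.212  0.045 ]
 [0.4138 0.4186 0.045 ]] [0.496992   0.32400578 0.045     ] [np.float64(0.1444), np.float64(0.2063), np.float64(0.1469), np.float64(0.2078)]
jar [[ 0.48087343 -0.22862265  0.045     ]] pen [[ 0.39567936  0.03615946  0.01      ]
 [ 0.39905979 -0.09039276  0.01      ]]
scene px of fins,handle [[286.0, 268.0], [301.0, 293.0], [272.0, 291.0], [250.0, 321.0], [304.0, 191.0]]
```

```bash
cat >> h.py <<'E'
def plan(g,yaw):
    "turn about tool z (rad), then shift of the grasp point to g in tool axes at that yaw"
    o=env.get_obs(); r=o["tool_rot"]; d=np.array(g)+[0,0,env.grip_depth]-o["tool_pos"]
    a=np.radians(yaw); x=[np.cos(a),np.sin(a),0]; y=[np.sin(a),-np.cos(a),0]
    print("turn",round(-np.radians((yaw-r[2]+180)%360-180),3),"shift",np.round([d@x,d@y,-d[2]],4),"rot",np.round(r,2),"tcp",np.round(o["tool_pos"],4))
E
python3 - <<'E'
from h import *
plan([.6275,.029,.240],2.9)
E
```

```text
turn 0.348 shift [ 0.4065 -0.6082  0.0007] rot [-179.95    0.     22.85] tcp [ 0.2523 -0.5989  0.4042]
```

>>> send_rows(xyz=[[0,0,0],[0,0,0],[0,0,0],[0.0254,-0.038,0],[0.0254,-0.038,0],[0.0254,-0.038,0],[0.0254,-0.038,0],[0.0254,-0.038,0],[0.0254,-0.038,0],[0.0254,-0.038,0],[0.0254,-0.038,0],[0.0254,-0.038,0],[0.0254,-0.038,0],[0.0254,-0.038,0],[0.0254,-0.038,0],[0.0254,-0.038,0],[0.0254,-0.038,0],[0.0254,-0.038,0],[0.0254,-0.038,0],[0,0,0]], rotation=[[0,0,0.116],[0,0,0.116],[0,0,0.116],[0,0,0],[0,0,0],[0,0,0],[0,0,0],[0,0,0],[0,0,0],[0,0,0],[0,0,0],[0,0,0],[0,0,0],[0,0,0],[0,0,0],[0,0,0],[0,0,0],[0,0,0],[0,0,0],[0,0,0]], jaw=[1,1,1,1,1,1,1,1,1,1,1,1,1,1,1,1,1,1,1,1], newtons=30)

```text
time_s: 2.25
tool_pos: [0.6284, 0.0367, 0.4042]
tool_rot: [-179.7, -0.0, 3.5]
force: [-1.4, 0.8, 0.4]
grip_width: 0.0869
grasp_force: 0.0
```

Run:
```python
from h import *
plan([.6275,.029,.114],2.9)
s=env.read_camera("scene"); cv2.imwrite("pics/a.png",cv2.resize(s["image"][120:270,220:420],None,fx=4,fy=4,interpolation=cv2.INTER_CUBIC))
```

```text
turn 0.011 shift [-0.0013  0.0077  0.1267] rot [-1.7966e+02 -4.0000e-02  3.5200e+00] tcp [0.6284 0.0367 0.4042]
```

View pics/a.png

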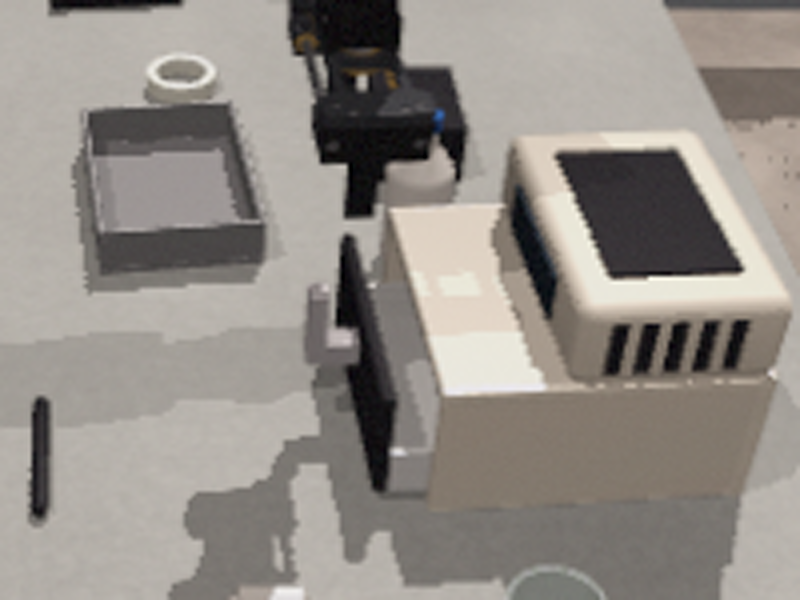

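Scene crop: handle top at crop (319,288) → px (299.6,191.9), clear of the panel; the gripper hovers above. I triangulate the handle.

Run:
```python
from h import *
c=env.read_camera("top"); s=env.read_camera("scene")
print("scene",plane(s,[(299.6,191.9)],.128)); 
t=[135-.4+599/4.6,140-.4+172/4.6]
o1,d1=ray(c,[t]);o2,d2=ray(s,[(299.6,191.9)])
A=np.c_[d1[0],-d2[0]];k=np.linalg.lstsq(A,o2-o1,rcond=None)[0];print(o1+k[0]*d1[0],o2+k[1]*d2[0],t)
# panel top front corners in scene crop
print("panel",plane(s,np.array([(345,237),(372,400)])/4+[220,120],.105))
print("roof",plane(s,np.array([(385,208),(441,392)])/4+[220,120],.12))
```

```text
scene [[0.61311553 0.02489937 0.128     ]]
[0.62716608 0.02764869 0.12966533] [0.61333984 0.02681552 0.12651075] [264.81739130434784, 176.9913043478261]
panel [[ 0.64324418  0.12136764  0.105     ]
 [ 0.64548949 -0.07733291  0.105     ]]
roof [[ 0.67680133  0.14087532  0.12      ]
 [ 0.69276695 -0.08607287  0.12      ]]
```

Run:
```python
from h import *
im=cv2.imread("pics/top0.png")[160:200,235:295]
cv2.imwrite("pics/b.png",cv2.resize(im,None,fx=12,fy=12,interpolation=cv2.INTER_NEAREST))
c=env.read_camera("top");print(((proj(c,[[.611,.0275,.128],[.627,.0275,.128],[.611,.0275,.06]])-[235,160]+.5)*12).round())
```

```text
[[366. 273.]
 [365. 212.]
 [373. 325.]]
```

View pics/b.png

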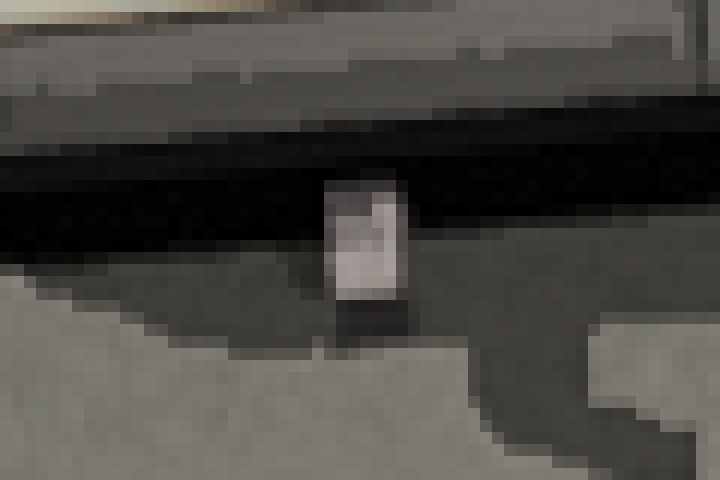

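Top crop: bar's top face spans crop y 240–300 (its front is dark at 300–350), so the handle is at x≈0.612, y≈0.027, and agrees with the scene view.

>>> send_rows(xyz=[[-0.017,0.009,0],[0,0,0.03],[0,0,0.03],[0,0,0.03],[0,0,0.025],[0,0,0.012],[0,0,0],[0,0,0],[0,0,0],[0,0,0],[0,0,0]], rotation=[[0,0,0.011],[0,0,0],[0,0,0],[0,0,0],[0,0,0],[0,0,0],[0,0,0],[0,0,0],[0,0,0],[0,0,0],[0,0,0]], jaw=[1,1,1,1,1,1,1,0,0,0,0], newtons=30)

```text
time_s: 3.55
tool_pos: [0.6112, 0.0191, 0.2787]
tool_rot: [180.0, -0.1, 2.3]
force: [0.1, -0.1, 0.2]
grip_width: 0.0628
grasp_force: 0.0
```

>>> send_rows(xyz=[[0,-0.008,0],[0,0,0],[0,0,0],[0,0,0],[0,0,0],[0,0,0],[0,0,0],[0,0,0],[0,0,0],[0,0,0]], rotation=[[0,0,0],[0,0,0],[0,0,0],[0,0,0],[0,0,0],[0,0,0],[0,0,0],[0,0,0],[0,0,0],[0,0,0]], jaw=[0,0,0,0,0,0,0,0,0,0])

```text
time_s: 4.55
tool_pos: [0.6106, 0.0263, 0.2776]
tool_rot: [179.9, 0.0, 2.3]
force: [1.6, -3.9, -0.0]
grip_width: 0.0195
grasp_force: 30.0
```

>>> send_rows(xyz=[[-0.008,0,0],[-0.012,0,0],[-0.012,0,0],[-0.012,0,0],[-0.012,0,0],[-0.012,0,0],[-0.008,0,0],[-0.004,0,0]], rotation=[[0,0,0],[0,0,0],[0,0,0],[0,0,0],[0,0,0],[0,0,0],[0,0,0],[0,0,0]], jaw=[0,0,0,0,0,0,0,0])

```text
time_s: 5.35
tool_pos: [0.5304, 0.0218, 0.2776]
tool_rot: [179.8, -0.1, 2.2]
force: [3.4, -6.3, -3.5]
grip_width: 0.0198
grasp_force: 30.0
```

>>> send_rows(xyz=[[-0.004,0,0],[-0.004,0,0],[-0.004,0,0]], rotation=[[0,0,0],[0,0,0],[0,0,0]], jaw=[0,0,0])

```text
time_s: 5.65
tool_pos: [0.5189, 0.0211, 0.2776]
tool_rot: [179.8, -0.1, 2.2]
force: [3.6, -7.7, -3.4]
grip_width: 0.02
grasp_force: 30.0
```

>>> send_rows(xyz=[[-0.004,0,0],[-0.004,0,0],[-0.004,0,0]], rotation=[[0,0,0],[0,0,0],[0,0,0]], jaw=[0,0,0])

```text
time_s: 5.95
tool_pos: [0.507, 0.0204, 0.2776]
tool_rot: [179.8, -0.1, 2.2]
force: [3.9, -8.0, -3.1]
grip_width: 0.02
grasp_force: 30.1
```

>>> send_rows(xyz=[[-0.004,0.0004,0],[-0.004,0.0004,0],[-0.004,0.0004,0]], rotation=[[0,0,0],[0,0,0],[0,0,0]], jaw=[0,0,0])

```text
time_s: 6.25
tool_pos: [0.4949, 0.0195, 0.2776]
tool_rot: [179.9, -0.1, 2.2]
force: [3.4, -5.7, -3.3]
grip_width: 0.0196
grasp_force: 30.0
```

>>> send_rows(xyz=[[-0.004,0.0002,0],[-0.004,0.0002,0]], rotation=[[0,0,0],[0,0,0]], jaw=[0,0])

```text
time_s: 6.45
tool_pos: [0.4869, 0.0189, 0.2776]
tool_rot: [179.9, -0.1, 2.2]
force: [3.3, -6.0, -3.6]
grip_width: 0.0197
grasp_force: 30.0
```

>>> send_rows(xyz=[[-0.004,0.0002,0],[-0.004,0.0002,0]], rotation=[[0,0,0],[0,0,0]], jaw=[0,0])

```text
time_s: 6.65
tool_pos: [0.4792, 0.0184, 0.2776]
tool_rot: [179.9, -0.2, 2.3]
force: [16.1, -6.1, -17.1]
grip_width: 0.0201
grasp_force: 30.0
```

>>> send_rows(xyz=[[-0.002,0.0002,0],[0,0,0]], rotation=[[0,0,0],[0,0,0]], jaw=[0,0])

```text
time_s: 6.85
tool_pos: [0.4784, 0.0183, 0.2776]
tool_rot: [179.9, -0.5, 2.3]
force: [11.4, -5.3, -12.0]
grip_width: 0.0201
grasp_force: 30.0
```

Stop felt. Release and lift, moving aside.

>>> send_rows(xyz=[[0.002,0,0],[0,0,0],[0,0,0],[0,0,0],[0,0,0],[0,0,-0.03],[0,0,-0.04],[0,0.03,-0.03],[0,0.045,0],[0,0.045,0],[0,0.045,0],[0.0,0.045,0],[0.0,0.03,0],[0,0,0]], rotation=[[0,0,0],[0,0,0],[0,0,0],[0,0,0],[0,0,0],[0,0,0],[0,0,0],[0,0,0],[0,0,0],[0,0,0],[0,0,0],[0,0,0],[0,0,0],[0,0,0]], jaw=[0.25,0.5,0.5,0.5,0.5,0.5,0.5,0.5,0.5,0.5,0.5,0.5,0.5,0.5])

```text
time_s: 8.25
tool_pos: [0.4872, -0.2255, 0.3773]
tool_rot: [179.9, 0.0, 1.8]
force: [-0.9, -0.2, 0.2]
grip_width: 0.0435
grasp_force: 0.0
```

Run:
```python
from h import *
c=env.read_camera("top"); im=c["image"]; cv2.imwrite("pics/c.png",cv2.resize(im[140:270,215:425],None,fx=3.8,fy=3.8,interpolation=cv2.INTER_CUBIC))
print(env.get_obs()["force"]); plan([.562,-.232,.2],0)
```

```text
[ 1.43227563  1.18005017 -0.07540652]
turn 0.035 shift [0.0742 0.0096 0.0138] rot [-1.7997e+02  3.0000e-02  2.0300e+00] tcp [ 0.4878 -0.2224  0.3773]
```

View pics/c.png

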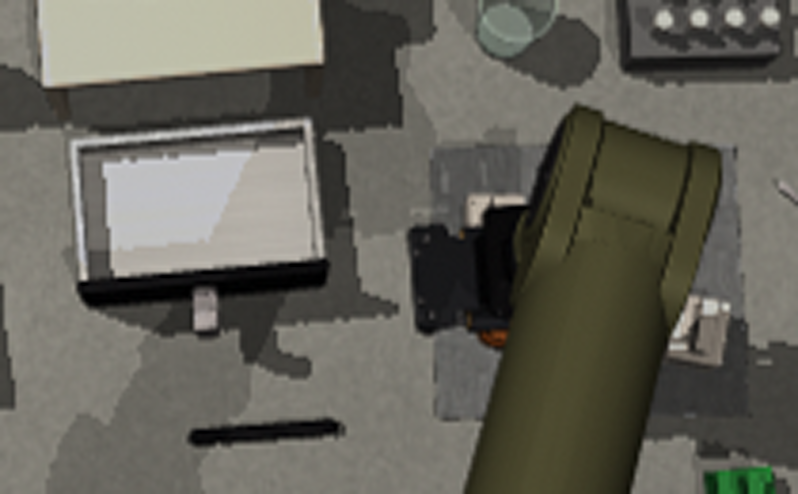

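Crop: drawer fully open, empty; back rim corners at crop (70,142)/(312,120), panel top back edge (80,283)-(327,262), handle (205,320). Cartridge 1 is at (497,205), and the arm hides others.

Run:
```python
from h import *
c=env.read_camera("top")
D=lambda p:np.array(p,float)/3.8+[215-.4,140-.4]
b=plane(c,D([(70,142),(312,120)]),.051); bi=plane(c,D([(82,153),(303,132)]),.051); p=plane(c,D([(78,283),(327,260)]),.105); h=plane(c,D([(205,300)]),.128)
for n,q in(("back out",b),("back in",bi),("panel",p),("handle",h)): print(n,q.round(4),q.mean(0).round(4),np.linalg.norm(q[0]-q[-1]).round(4))
plan([.562,-.232,.2],-3); plan([.562,-.232,.069],-3)
```

```text
back out [[ 0.6482  0.1333  0.051 ]
 [ 0.6613 -0.0753  0.051 ]] [0.6548 0.029  0.051 ] 0.2091
back in [[ 0.6382  0.1232  0.051 ]
 [ 0.651  -0.0672  0.051 ]] [0.6446 0.028  0.051 ] 0.1908
panel [[ 0.5175  0.1235  0.105 ]
 [ 0.5305 -0.0809  0.105 ]] [0.524  0.0213 0.105 ] 0.2048
handle [[0.4973 0.0195 0.128 ]] [0.4973 0.0195 0.128 ] 0.0
turn 0.091 shift [0.0743 0.0077 0.014 ] rot [-1.7993e+02  2.0000e-02  2.2100e+00] tcp [ 0.4882 -0.2204  0.3775]
turn 0.091 shift [0.0743 0.0077 0.145 ] rot [-1.7993e+02  2.0000e-02  2.2100e+00] tcp [ 0.4882 -0.2204  0.3775]
```

>>> send_rows(xyz=[[0,0,0],[0.037,0.004,0],[0.037,0.004,0],[0,0,0.04],[0,0,0.04],[0,0,0.035],[0,0,0.02],[0,0,0.01],[0,0,0],[0,0,0]], rotation=[[0,0,0.091],[0,0,0],[0,0,0],[0,0,0],[0,0,0],[0,0,0],[0,0,0],[0,0,0],[0,0,0],[0,0,0]], jaw=[0.5,0.5,0.5,0.5,0.5,0.5,0.5,0.5,0.5,0.5], newtons=25)

```text
time_s: 9.35
tool_pos: [0.5625, -0.2311, 0.2338]
tool_rot: [180.0, -0.1, -2.9]
force: [1.1, 1.0, 0.3]
grip_width: 0.0435
grasp_force: 0.0
```

>>> send_rows(xyz=[[0,0,0],[0,0,0],[0,0,0],[0,0,0],[0,0,0],[0,0,0],[0,0,0],[0,0,0],[0,0,-0.03],[0,0,-0.04],[0,0,-0.04],[0,0,-0.03],[0,0,0],[0,0,0],[0,0,0],[0,0,0]], rotation=[[0,0,0],[0,0,0],[0,0,0],[0,0,0],[0,0,0],[0,0,0],[0,0,0],[0,0,0],[0,0,0],[0,0,0],[0,0,0],[0,0,0],[0,0,0],[0,0,0],[0,0,0],[0,0,0]], jaw=[0,0,0,0,0,0,0,0,0,0,0,0,0,0,0,0])

```text
time_s: 10.95
tool_pos: [0.5613, -0.232, 0.3708]
tool_rot: [-179.9, 0.2, -2.9]
force: [0.4, 0.3, -0.6]
grip_width: 0.0136
grasp_force: 25.0
```

Run:
```python
from h import *
F=[]
for i in range(4):
    env.read_camera("scene"); o=env.get_obs(); F.append(o["force"][2]); 
print(np.round(F,2),o["grip_width"],o["time_s"]); plan([.588,-.039,.2],3.3);plan([.588,-.039,.086],3.3)
```

```text
[-0.52 -1.35 -0.75 -1.57] 0.014003701066569245 11.15
turn -0.109 shift [ 0.0374 -0.1912  0.0084] rot [-1.7997e+02  8.0000e-02 -2.9300e+00] tcp [ 0.5617 -0.232   0.3719]
turn -0.109 shift [ 0.0374 -0.1912  0.1224] rot [-1.7997e+02  8.0000e-02 -2.9300e+00] tcp [ 0.5617 -0.232   0.3719]
```

Cartridge 1 weighs about 1 N, so it is spent and goes to the crate's far slot.

>>> send_rows(xyz=[[0,0,-0.02],[0,0,-0.015],[0,-0.0215,0],[0,-0.0415,0],[0,-0.0415,0],[0,-0.0415,0],[0,-0.0415,0],[0,-0.0415,0],[0,-0.0415,0],[0,-0.0415,0],[0,-0.0415,0],[0,-0.0415,0],[0,-0.0415,0],[0,-0.0415,0],[0,-0.0415,0],[0,-0.0415,0],[0,-0.0415,0],[-0.002,-0.02,0],[0,0,0],[0,0,0]], rotation=[[0,0,-0.082],[0,0,-0.081],[0,0,0],[0,0,0],[0,0,0],[0,0,0],[0,0,0],[0,0,0],[0,0,0],[0,0,0],[0,0,0],[0,0,0],[0,0,0],[0,0,0],[0,0,0],[0,0,0],[0,0,0],[0,0,0],[0,0,0],[0,0,0]], jaw=[0,0,0,0,0,0,0,0,0,0,0,0,0,0,0,0,0,0,0,0])

```text
time_s: 13.15
tool_pos: [0.4894, 0.3869, 0.407]
tool_rot: [179.9, 0.1, 6.5]
force: [0.1, -0.4, -1.2]
grip_width: 0.0138
grasp_force: 25.0
```

Run:
```python
from h import *
plan([.490,.3866,.073],6.4); print(env.get_obs()["force"])
c=env.read_camera("top"); im=c["image"]
cv2.imwrite("pics/mat2.png",im[170:260,320:425]); 
roi=im[175:255,325:420].astype(int)
b,l=blobs(roi.min(2)>140,8)
for i,ce,s in b:
    ys,xs=np.where(l==i); r=cv2.minAreaRect(np.c_[xs,ys].astype(np.float32))
    print(ce+[325,175],s[4],np.round(r[1],1),round(r[2],1),plane(c,[ce+[325,175]],.076).round(3)[0])
```

```text
turn 0.001 shift [0.0006 0.0003 0.1705] rot [1.7994e+02 6.0000e-02 6.4700e+00] tcp [0.4894 0.3869 0.407 ]
[ 0.09094614 -0.36179578 -1.22607094]
[366.79012346 189.82716049] 81 [15.8  8. ] 84.3 [ 0.588 -0.296  0.076]
[373.25862069 186.34482759] 58 [12.  6.] 90.0 [ 0.598 -0.317  0.076]
[365.6746988  211.84337349] 83 [15.9  6.9] 82.9 [ 0.517 -0.288  0.076]
[372.40909091 208.6969697 ] 66 [13.  6.] 90.0 [ 0.526 -0.31   0.076]
[393.88505747 225.81609195] 87 [16.  7.] 90.0 [ 0.47  -0.374  0.076]
[400.57407407 225.25925926] 54 [ 3.8 13.3] 9.5 [ 0.471 -0.395  0.076]
```

>>> send_rows(xyz=[[0,0,0.035],[0,0,0.04],[0,0,0.04],[0,0,0.03],[0,0,0.014],[0,0,0.007],[0,0,0.003],[0,0,0]], rotation=[[0,0,0],[0,0,0],[0,0,0],[0,0,0],[0,0,0],[0,0,0],[0,0,0],[0,0,0]], jaw=[0,0,0,0,0,0,0,0])

```text
time_s: 14.0
tool_pos: [0.4909, 0.3865, 0.2399]
tool_rot: [-180.0, -0.1, 6.4]
force: [0.1, 0.1, -1.4]
grip_width: 0.0137
grasp_force: 25.0
```

>>> send_rows(xyz=[[0,0,0.002],[0,0,0],[0,0,0]], rotation=[[0,0,0],[0,0,0],[0,0,0]], jaw=[0,0,0])

```text
time_s: 14.3
tool_pos: [0.4905, 0.3865, 0.2374]
tool_rot: [-180.0, -0.1, 6.4]
force: [1.2, -0.2, -0.5]
grip_width: 0.0141
grasp_force: 25.0
```

>>> send_rows(xyz=[[0,0,0.002],[0,0,0],[0,0,0]], rotation=[[0,0,0],[0,0,0],[0,0,0]], jaw=[0,0,0])

```text
time_s: 14.6
tool_pos: [0.4904, 0.3864, 0.2348]
tool_rot: [-180.0, -0.0, 6.4]
force: [0.2, 0.3, -0.4]
grip_width: 0.0137
grasp_force: 25.0
```

>>> send_rows(xyz=[[0,0,0],[0,0,0],[0,0,0],[0,0,0],[0,0,-0.03],[0,0,-0.045],[0,0,-0.045],[0,0,-0.045],[-0.0086,0.02,0],[0,0.045,0],[0,0.045,0],[0,0.045,0],[0,0.045,0],[0,0.045,0],[0,0.045,0],[0,0.045,0],[0,0.045,0],[0,0.045,0],[0,0.045,0],[0,0.045,0]], rotation=[[0,0,0],[0,0,0],[0,0,0],[0,0,0],[0,0,0],[0,0,0],[0,0,0],[0,0,0.05],[0,0,0],[0,0,0],[0,0,0],[0,0,0],[0,0,0],[0,0,0],[0,0,0],[0,0,0],[0,0,0],[0,0,0],[0,0,0],[0,0,0]], jaw=[0.5,0.5,0.5,0.5,0.5,0.5,0.5,0.5,0.5,0.5,0.5,0.5,0.5,0.5,0.5,0.5,0.5,0.5,0.5,0.5])

```text
time_s: 16.6
tool_pos: [0.5133, -0.1298, 0.4]
tool_rot: [180.0, -0.0, 3.6]
force: [0.9, -0.8, 0.4]
grip_width: 0.0435
grasp_force: 0.0
```

Run:
```python
from h import *
c=env.read_camera("top"); im=c["image"]
cv2.imwrite("pics/cr.png",np.hstack([cv2.resize(im[185:265,130:230],None,fx=4,fy=4,interpolation=cv2.INTER_CUBIC),cv2.resize(im[175:255,320:420],None,fx=4,fy=4,interpolation=cv2.INTER_CUBIC)]))
plan([.524,-.310,.069],3.5)
```

```text
turn -0.01 shift [0.0009 0.1712 0.1671] rot [1.7966e+02 1.0000e-02 2.9300e+00] tcp [ 0.5126 -0.1391  0.3996]
```

View pics/cr.png

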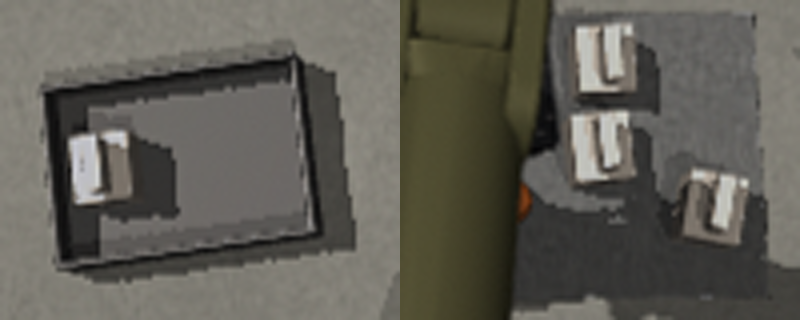

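Cartridge 1 stands upright in the crate (crop (100,165)); carts 2 (605,57), 3 (602,145) and 4 (718,205) are unmoved.

>>> send_rows(xyz=[[0,0.045,0],[0,0.045,0],[0.001,0.045,0],[0,0.036,0],[0,0,0.045],[0,0,0.045],[0,0,0.04],[0,0,0.025],[0,0,0.01],[0,0,0.002],[0,0,0],[0,0,0]], rotation=[[0,0,0],[0,0,0],[0,0,0],[0,0,0],[0,0,0],[0,0,0],[0,0,0],[0,0,0],[0,0,0],[0,0,0],[0,0,0],[0,0,0]], jaw=[0.5,0.5,0.5,0.5,0.5,0.5,0.5,0.5,0.5,0.5,0.5,0.5])

```text
time_s: 17.85
tool_pos: [0.526, -0.2991, 0.2347]
tool_rot: [179.9, -0.2, 3.5]
force: [-0.0, 0.4, -0.2]
grip_width: 0.0434
grasp_force: 0.0
```

>>> send_rows(xyz=[[0,0,0],[0,0,0],[0,0,0],[0,0,0],[0,0,0],[0,0,0],[0,0,0],[0,0,0],[0,0,-0.03],[0,0,-0.045],[0,0,-0.045],[0,0,-0.045],[0,0,0],[0,0,0],[0,0,0],[0,0,0]], rotation=[[0,0,0],[0,0,0],[0,0,0],[0,0,0],[0,0,0],[0,0,0],[0,0,0],[0,0,0],[0,0,0],[0,0,0],[0,0,0],[0,0,0],[0,0,0],[0,0,0],[0,0,0],[0,0,0]], jaw=[0,0,0,0,0,0,0,0,0,0,0,0,0,0,0,0])

```text
time_s: 19.45
tool_pos: [0.5247, -0.2987, 0.3955]
tool_rot: [-179.9, 0.2, 3.5]
force: [0.4, 0.4, -0.5]
grip_width: 0.014
grasp_force: 25.0
```

Run:
```python
from h import *
F=[]
for i in range(4):
    env.read_camera("scene"); o=env.get_obs(); F.append(o["force"][2]); 
print(np.round(F,2),o["grip_width"],o["time_s"]); plan([.585-.0035,.025+.064,.086],3.3);plan([.497,.324,.074],6.4)
```

```text
[-1.07 -0.91 -0.64 -1.09] 0.013759897517557435 19.65
turn 0.004 shift [ 0.0787 -0.3839  0.1472] rot [-1.7994e+02  9.0000e-02  3.5400e+00] tcp [ 0.525  -0.2988  0.3967]
turn -0.05 shift [ 0.0416 -0.622   0.1592] rot [-1.7994e+02  9.0000e-02  3.5400e+00] tcp [ 0.525  -0.2988  0.3967]
```

Spent as well, so it goes in the crate's middle slot.

>>> send_rows(xyz=[[0,0,0],[0.0416,0,0],[0,-0.022,0],[0,-0.04,0],[0,-0.04,0],[0,-0.04,0],[0,-0.04,0],[0,-0.04,0],[0,-0.04,0],[0,-0.04,0],[0,-0.04,0],[0,-0.04,0],[0,-0.04,0],[0,-0.04,0],[0,-0.04,0],[0,-0.04,0],[0,-0.04,0],[0,-0.04,0],[0,0,0],[0,0,0]], rotation=[[0,0,-0.05],[0,0,0],[0,0,0],[0,0,0],[0,0,0],[0,0,0],[0,0,0],[0,0,0],[0,0,0],[0,0,0],[0,0,0],[0,0,0],[0,0,0],[0,0,0],[0,0,0],[0,0,0],[0,0,0],[0,0,0],[0,0,0],[0,0,0]], jaw=[0,0,0,0,0,0,0,0,0,0,0,0,0,0,0,0,0,0,0,0])

```text
time_s: 21.65
tool_pos: [0.4965, 0.3251, 0.3973]
tool_rot: [180.0, 0.1, 6.6]
force: [1.3, -1.5, -1.1]
grip_width: 0.0138
grasp_force: 25.0
```

Run:
```python
from h import *
plan([.497,.324,.074],6.4)
c=env.read_camera("top"); im=c["image"]
roi=im[175:255,325:420].astype(int)
b,l=blobs(roi.min(2)>140,8)
for i,ce,s in b: print(ce+[325,175],s[4],plane(c,[ce+[325,175]],.076).round(3)[0])
```

```text
turn 0.003 shift [0.0004 0.0011 0.1598] rot [1.80e+02 5.00e-02 6.57e+00] tcp [0.4965 0.3251 0.3973]
[366.79012346 189.82716049] 81 [ 0.588 -0.296  0.076]
[373.25862069 186.34482759] 58 [ 0.598 -0.317  0.076]
[393.88505747 225.81609195] 87 [ 0.47  -0.374  0.076]
[400.58490566 225.13207547] 53 [ 0.471 -0.395  0.076]
```

>>> send_rows(xyz=[[0,0,0.035],[0,0,0.04],[0,0,0.04],[0,0,0.025],[0,0,0.012],[0,0,0.006],[0,0,0.004],[0,0,0.001],[0,0,0],[0,0,0]], rotation=[[0,0,0],[0,0,0],[0,0,0],[0,0,0],[0,0,0],[0,0,0],[0,0,0],[0,0,0],[0,0,0],[0,0,0]], jaw=[0,0,0,0,0,0,0,0,0,0])

```text
time_s: 22.7
tool_pos: [0.4974, 0.3242, 0.2357]
tool_rot: [-180.0, -0.1, 6.4]
force: [0.6, 0.2, -1.4]
grip_width: 0.0138
grasp_force: 25.0
```

>>> send_rows(xyz=[[0,0,0.0015],[0,0,0],[0,0,0]], rotation=[[0,0,0],[0,0,0],[0,0,0]], jaw=[0,0,0])

```text
time_s: 23.0
tool_pos: [0.4974, 0.3243, 0.2341]
tool_rot: [-180.0, -0.1, 6.4]
force: [-0.2, 0.9, 4.8]
grip_width: 0.0135
grasp_force: 25.0
```

>>> send_rows(xyz=[[0,0,0.001],[0,0,0],[0,0,0]], rotation=[[0,0,0],[0,0,0],[0,0,0]], jaw=[0,0,0])

```text
time_s: 23.3
tool_pos: [0.4975, 0.3244, 0.234]
tool_rot: [-180.0, -0.1, 6.4]
force: [-1.2, -0.2, 10.0]
grip_width: 0.0137
grasp_force: 25.0
```

>>> send_rows(xyz=[[0,0,-0.001],[0,0,0],[0,0,0],[0,0,0],[0,0,-0.03],[0,0,-0.045],[0,0,-0.045],[0,0,-0.045],[0.003,0.022,0],[0.0061,0.0445,0],[0.0061,0.0445,0],[0.0061,0.0445,0],[0.0061,0.0445,0],[0.0061,0.0445,0],[0.0061,0.0445,0],[0.0061,0.0445,0],[0.0061,0.0445,0],[0.0061,0.0445,0],[0.0061,0.0445,0],[0.0061,0.0445,0]], rotation=[[0,0,0],[0,0,0],[0,0,0],[0,0,0],[0,0,0],[0,0,0],[0,0,0.143],[0,0,0.143],[0,0,0],[0,0,0],[0,0,0],[0,0,0],[0,0,0],[0,0,0],[0,0,0],[0,0,0],[0,0,0],[0,0,0],[0,0,0],[0,0,0]], jaw=[0.5,0.5,0.5,0.5,0.5,0.5,0.5,0.5,0.5,0.5,0.5,0.5,0.5,0.5,0.5,0.5,0.5,0.5,0.5,0.5])

```text
time_s: 25.3
tool_pos: [0.477, -0.1936, 0.3981]
tool_rot: [180.0, -0.0, -10.0]
force: [1.2, 0.9, -0.2]
grip_width: 0.0436
grasp_force: 0.0
```

>>> send_rows(xyz=[[0.0061,0.0445,0],[0.0061,0.0445,0],[0.0061,0.0445,0],[0.0061,0.0445,0],[0,0,0],[0,0,0],[0,0,0]], rotation=[[0,0,0],[0,0,0],[0,0,0],[0,0,0],[0,0,0],[0,0,0],[0,0,0]], jaw=[0.5,0.5,0.5,0.5,0.5,0.5,0.5])

```text
time_s: 26.0
tool_pos: [0.4712, -0.3701, 0.3979]
tool_rot: [-179.9, 0.0, -9.9]
force: [-0.5, 0.0, 0.5]
grip_width: 0.0435
grasp_force: 0.0
```

Run:
```python
from h import *
plan([.470,-.395,.069],-10)
s=env.read_camera("scene"); cv2.imwrite("pics/d.png",cv2.resize(s["image"][130:370,210:430],None,fx=2.5,fy=2.5,interpolation=cv2.INTER_CUBIC))
print(proj(s,[[.470,-.395,.076],[.596,-.316,.076]]).round(1))
```

```text
turn 0.002 shift [0.0031 0.0247 0.1654] rot [-1.7993e+02  2.0000e-02 -9.8700e+00] tcp [ 0.4712 -0.3701  0.3979]
[[250.1 320.9]
 [301.6 293.1]]
```

View pics/d.png

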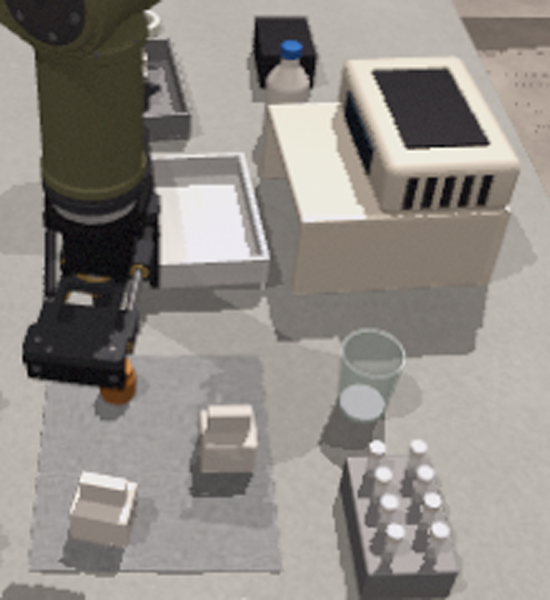

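Scene crop: carts 4 (104,482) and 2 (229,412) agree with predictions to ~4 mm; the drawer is open and bystanders are in place.

>>> send_rows(xyz=[[0.003,0.026,0],[0,0,0.045],[0,0,0.045],[0,0,0.04],[0,0,0.022],[0,0,0.01],[0,0,0.003],[0,0,0],[0,0,0]], rotation=[[0,0,0],[0,0,0],[0,0,0],[0,0,0],[0,0,0],[0,0,0],[0,0,0],[0,0,0],[0,0,0]], jaw=[0.5,0.5,0.5,0.5,0.5,0.5,0.5,0.5,0.5])

```text
time_s: 26.95
tool_pos: [0.4699, -0.3979, 0.2352]
tool_rot: [179.9, -0.2, -10.0]
force: [-0.6, -0.1, 0.5]
grip_width: 0.0433
grasp_force: 0.0
```

>>> send_rows(xyz=[[0,0,0],[0,0,0],[0,0,0],[0,0,0],[0,0,0],[0,0,0],[0,0,0],[0,0,0],[0,0,-0.03],[0,0,-0.045],[0,0,-0.045],[0,0,-0.045],[0,0,0],[0,0,0],[0,0,0],[0,0,0]], rotation=[[0,0,0],[0,0,0],[0,0,0],[0,0,0],[0,0,0],[0,0,0],[0,0,0],[0,0,0],[0,0,0],[0,0,0],[0,0,0],[0,0,0],[0,0,0],[0,0,0],[0,0,0],[0,0,0]], jaw=[0,0,0,0,0,0,0,0,0,0,0,0,0,0,0,0])

```text
time_s: 28.55
tool_pos: [0.4685, -0.3973, 0.3953]
tool_rot: [-179.9, 0.3, -10.0]
force: [-0.1, -0.3, -3.6]
grip_width: 0.0138
grasp_force: 25.0
```

Run:
```python
from h import *
F=[]
for i in range(4):
    env.read_camera("scene"); o=env.get_obs(); F.append(o["force"][2]); 
print(np.round(F,2),o["grip_width"],o["time_s"]); plan([.585-.0037,.025+.062,.086],3.3);plan([.504,.261,.074],6.4)
```

```text
[-3.22 -4.   -3.56 -4.85] 0.013592880785439698 28.75
turn -0.232 shift [ 0.14   -0.4773  0.1476] rot [-1.7995e+02  1.0000e-01 -9.9800e+00] tcp [ 0.469  -0.3976  0.3971]
turn -0.286 shift [ 0.1082 -0.6506  0.1596] rot [-1.7995e+02  1.0000e-01 -9.9800e+00] tcp [ 0.469  -0.3976  0.3971]
```

Full, so it goes in the drawer's left slot.

>>> send_rows(xyz=[[0,0,0],[0,0,0],[0.0117,-0.0398,0],[0.0117,-0.0398,0],[0.0117,-0.0398,0],[0.0117,-0.0398,0],[0.0117,-0.0398,0],[0.0117,-0.0398,0],[0.0117,-0.0398,0],[0.0117,-0.0398,0],[0.0117,-0.0398,0],[0.0117,-0.0398,0],[0.0117,-0.0398,0],[0.0117,-0.0398,0],[0,0,0],[0,0,0],[0,0,0]], rotation=[[0,0,-0.116],[0,0,-0.116],[0,0,0],[0,0,0],[0,0,0],[0,0,0],[0,0,0],[0,0,0],[0,0,0],[0,0,0],[0,0,0],[0,0,0],[0,0,0],[0,0,0],[0,0,0],[0,0,0],[0,0,0]], jaw=[0,0,0,0,0,0,0,0,0,0,0,0,0,0,0,0,0])

```text
time_s: 30.45
tool_pos: [0.5817, 0.0859, 0.3979]
tool_rot: [179.9, 0.0, 3.2]
force: [0.6, -0.6, -3.8]
grip_width: 0.0139
grasp_force: 25.0
```

Run:
```python
from h import *
plan([.585-.0037,.025+.062,.086],3.3)
```

```text
turn -0.001 shift [-0.0004 -0.0011  0.1484] rot [1.7993e+02 4.0000e-02 3.2200e+00] tcp [0.5817 0.0859 0.3979]
```

>>> send_rows(xyz=[[0,0,0.035],[0,0,0.04],[0,0,0.035],[0,0,0.02],[0,0,0.01],[0,0,0.006],[0,0,0.001],[0,0,0],[0,0,0]], rotation=[[0,0,0],[0,0,0],[0,0,0],[0,0,0],[0,0,0],[0,0,0],[0,0,0],[0,0,0],[0,0,0]], jaw=[0,0,0,0,0,0,0,0,0])

```text
time_s: 31.35
tool_pos: [0.5822, 0.0874, 0.2526]
tool_rot: [180.0, -0.1, 3.3]
force: [0.0, 0.2, -3.4]
grip_width: 0.0139
grasp_force: 25.0
```

>>> send_rows(xyz=[[0,0,0.0015],[0,0,0],[0,0,0]], rotation=[[0,0,0],[0,0,0],[0,0,0]], jaw=[0,0,0])

```text
time_s: 31.65
tool_pos: [0.5817, 0.0873, 0.2499]
tool_rot: [180.0, -0.0, 3.3]
force: [0.8, 0.1, -4.1]
grip_width: 0.0139
grasp_force: 25.0
```

>>> send_rows(xyz=[[0,0,0.0015],[0,0,0],[0,0,0]], rotation=[[0,0,0],[0,0,0],[0,0,0]], jaw=[0,0,0])

```text
time_s: 31.95
tool_pos: [0.5818, 0.0874, 0.2484]
tool_rot: [180.0, -0.0, 3.3]
force: [0.6, 0.4, -2.6]
grip_width: 0.0138
grasp_force: 25.0
```

>>> send_rows(xyz=[[0,0,0.001],[0,0,0],[0,0,0],[0,0,0],[0,0,0],[0,0,-0.03],[0,0,-0.045],[0,0,-0.045],[0,0,-0.03],[-0.009,0.045,0],[0,0.045,0],[0,0.045,0],[0,0.045,0],[0,0.045,0],[0,0.045,0],[0,0.045,0],[0,0.045,0],[0,0.045,0],[0,0,0],[0,0,0]], rotation=[[0,0,0],[0,0,0],[0,0,0],[0,0,0],[0,0,0],[0,0,0],[0,0,0],[0,0,0],[0,0,0],[0,0,0],[0,0,0],[0,0,0],[0,0,0],[0,0,0],[0,0,0],[0,0,0],[0,0,0],[0,0,0],[0,0,0],[0,0,0]], jaw=[0,0,0.5,0.5,0.5,0.5,0.5,0.5,0.5,0.5,0.5,0.5,0.5,0.5,0.5,0.5,0.5,0.5,0.5,0.5])

```text
time_s: 33.95
tool_pos: [0.5955, -0.3193, 0.3963]
tool_rot: [-180.0, 0.1, 3.1]
force: [-0.0, 1.2, 1.0]
grip_width: 0.0435
grasp_force: 0.0
```

Run:
```python
from h import *
plan([.596,-.317,.069],3.3)
s=env.read_camera("scene"); c=env.read_camera("top")
A=cv2.resize(s["image"][110:340,210:330],None,fx=2.5,fy=2.5,interpolation=cv2.INTER_CUBIC);B=cv2.resize(c["image"][140:260,130:310],None,fx=2.5,fy=2.5,interpolation=cv2.INTER_CUBIC)
M=np.zeros((575,750,3),np.uint8);M[:A.shape[0],:300]=A;M[:B.shape[0],300:]=B;cv2.imwrite("pics/e.png",M)
```

```text
turn -0.003 shift [ 0.0006 -0.0023  0.1638] rot [-1.7996e+02  6.0000e-02  3.1300e+00] tcp [ 0.5955 -0.3193  0.3963]
```

View pics/e.png

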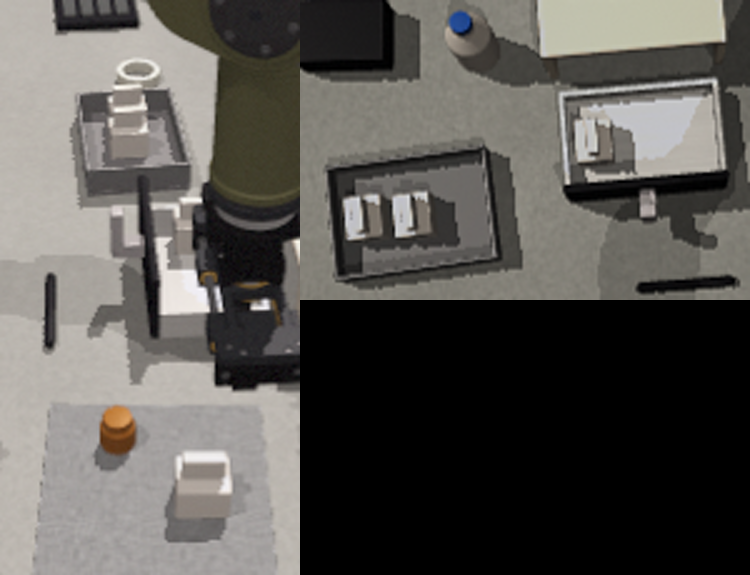

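Cart 1 and cart 3 stand in the crate and cart 4 in the drawer, all upright. Cartridge 2, at scene crop (204,463), has been knocked about 10 px left. I re-measure it from the scene view, with the top view hidden by the arm.

Run:
```python
from h import *
s=env.read_camera("scene"); im=s["image"]
a=im[280:325,270:315]; cv2.imwrite("pics/f.png",np.hstack([cv2.resize(a,None,fx=9,fy=9,interpolation=cv2.INTER_NEAREST)]*1))
print(((proj(s,[[.596,-.317,.076],[.566,-.317,.076]])-[270,280]+.5)*9).round())
```

```text
[[289. 125.]
 [180. 127.]]
```

View pics/f.png

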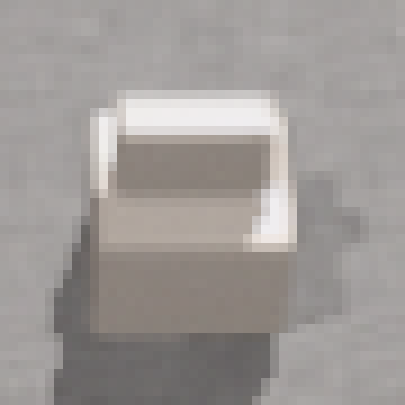

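Crop: fin top spans (118–275, 92–135), center (195,114), with a horizontal front edge.

Run:
```python
from h import *
s=env.read_camera("scene")
p=plane(s,np.array([(195,114),(118,135),(272,135),(92,333),(292,333)])/9+[270-.5,280-.5],.076); p[3:]=plane(s,np.array([(92,333),(292,333)])/9+[269.5,279.5],.003)
print(p.round(4)); d=p[2]-p[1];e=p[4]-p[3];print(np.degrees(np.arctan2([d[1],e[1]],[d[0],e[0]])),np.linalg.norm(d),np.linalg.norm(e))
plan(np.r_[p[0][:2],.069],0)
```

```text
[[ 0.5702 -0.3127  0.076 ]
 [ 0.5487 -0.3196  0.076 ]
 [ 0.591  -0.3203  0.076 ]
 [ 0.5429 -0.3332  0.003 ]
 [ 0.5999 -0.3343  0.003 ]]
[-0.99427905 -1.09556886] 0.042259129852625005 0.05701753270833862
turn 0.061 shift [-0.0264 -0.0029  0.165 ] rot [-1.7997e+02 -3.0000e-02  3.4700e+00] tcp [ 0.5966 -0.3156  0.3975]
```

>>> send_rows(xyz=[[0,0,0],[-0.0265,-0.003,0],[0,0,0.045],[0,0,0.045],[0,0,0.04],[0,0,0.022],[0,0,0.01],[0,0,0.002],[0,0,0],[0,0,0]], rotation=[[0,0,0.077],[0,0,0],[0,0,0],[0,0,0],[0,0,0],[0,0,0],[0,0,0],[0,0,0],[0,0,0],[0,0,0]], jaw=[0.5,0.5,0.5,0.5,0.5,0.5,0.5,0.5,0.5,0.5])

```text
time_s: 35.15
tool_pos: [0.5705, -0.3142, 0.2353]
tool_rot: [179.9, -0.2, -1.1]
force: [0.4, -0.5, 0.8]
grip_width: 0.0434
grasp_force: 0.0
```

>>> send_rows(xyz=[[0,0,0],[0,0,0],[0,0,0],[0,0,0],[0,0,0],[0,0,0],[0,0,0],[0,0,0],[0,0,-0.03],[0,0,-0.045],[0,0,-0.045],[0,0,-0.045],[0,0,0],[0,0,0],[0,0,0],[0,0,0]], rotation=[[0,0,0],[0,0,0],[0,0,0],[0,0,0],[0,0,0],[0,0,0],[0,0,0],[0,0,0],[0,0,0],[0,0,0],[0,0,0],[0,0,0],[0,0,0],[0,0,0],[0,0,0],[0,0,0]], jaw=[0,0,0,0,0,0,0,0,0,0,0,0,0,0,0,0])

```text
time_s: 36.75
tool_pos: [0.569, -0.314, 0.3952]
tool_rot: [-179.9, 0.3, -1.1]
force: [-0.5, -0.8, -4.1]
grip_width: 0.0139
grasp_force: 25.0
```

Run:
```python
from h import *
F=[]
for i in range(4):
    env.read_camera("scene"); o=env.get_obs(); F.append(o["force"][2]); 
print(np.round(F,2),o["grip_width"],o["time_s"]); plan([.585,.023,.086],3.3);plan([.504,.261,.074],6.4)
```

```text
[-4.16 -2.93 -3.33 -3.8 ] 0.013731553748120642 36.95
turn -0.077 shift [ 0.0349 -0.3356  0.1475] rot [-1.7995e+02  1.0000e-01 -1.1000e+00] tcp [ 0.5695 -0.314   0.397 ]
turn -0.131 shift [-0.001  -0.5788  0.1595] rot [-1.7995e+02  1.0000e-01 -1.1000e+00] tcp [ 0.5695 -0.314   0.397 ]
```

Full, so it goes in the drawer's right slot.

>>> send_rows(xyz=[[0,0,0],[0.005,-0.0392,0],[0.005,-0.0392,0],[0.005,-0.0392,0],[0.005,-0.0392,0],[0.005,-0.0392,0],[0.005,-0.0392,0],[0.005,-0.0394,0],[0,0,0],[0,0,0],[0,0,0.035],[0,0,0.04],[0,0,0.035],[0,0,0.02],[0,0,0.01],[0,0,0.006],[0,0,0.002],[0,0,0],[0,0,0]], rotation=[[0,0,-0.077],[0,0,0],[0,0,0],[0,0,0],[0,0,0],[0,0,0],[0,0,0],[0,0,0],[0,0,0],[0,0,0],[0,0,0],[0,0,0],[0,0,0],[0,0,0],[0,0,0],[0,0,0],[0,0,0],[0,0,0],[0,0,0]], jaw=[0,0,0,0,0,0,0,0,0,0,0,0,0,0,0,0,0,0,0])

```text
time_s: 38.85
tool_pos: [0.5893, -0.0379, 0.2515]
tool_rot: [180.0, -0.1, 3.3]
force: [1.0, 1.3, -3.8]
grip_width: 0.0137
grasp_force: 25.0
```

>>> send_rows(xyz=[[0,0,0.0015],[0,0,0],[0,0,0]], rotation=[[0,0,0],[0,0,0],[0,0,0]], jaw=[0,0,0])

```text
time_s: 39.15
tool_pos: [0.5888, -0.0379, 0.249]
tool_rot: [180.0, -0.0, 3.3]
force: [0.6, 0.3, -3.7]
grip_width: 0.0136
grasp_force: 25.0
```

>>> send_rows(xyz=[[0,0,0.0015],[0,0,0],[0,0,0]], rotation=[[0,0,0],[0,0,0],[0,0,0]], jaw=[0,0,0])

```text
time_s: 39.45
tool_pos: [0.589, -0.0378, 0.248]
tool_rot: [180.0, -0.1, 3.3]
force: [-1.5, -0.2, 2.4]
grip_width: 0.0136
grasp_force: 25.0
```

>>> send_rows(xyz=[[0,0,0],[0,0,0],[0,0,0],[0,0,0],[0,0,0],[0,0,-0.03],[0,0,-0.045],[0,0,-0.045],[-0.035,-0.021,-0.01],[-0.035,-0.021,0],[-0.0355,-0.0207,0],[0,0,0],[0,0,0],[0,0,0],[0,0,0]], rotation=[[0,0,0],[0,0,0],[0,0,0],[0,0,0],[0,0,0],[0,0,0],[0,0,0],[0,0,0],[0,0,0],[0,0,0],[0,0,0],[0,0,0],[0,0,0],[0,0,0],[0,0,0]], jaw=[0.5,0.5,0.5,0.5,0.5,0.5,0.5,0.5,0.6,0.7,0.7,0.7,0.7,0.7,0.7])

```text
time_s: 40.95
tool_pos: [0.4806, 0.0179, 0.3772]
tool_rot: [-180.0, -0.0, 3.2]
force: [-0.4, 0.5, 0.0]
grip_width: 0.0608
grasp_force: 0.0
```

Run:
```python
from h import *
plan([.480,.0185,.114],3)
s=env.read_camera("scene"); cv2.imwrite("pics/g.png",cv2.resize(s["image"][120:360,220:400],None,fx=2.5,fy=2.5,interpolation=cv2.INTER_CUBIC))
```

```text
turn 0.004 shift [-0.0006 -0.0006  0.0997] rot [-1.7998e+02 -1.0000e-02  3.2500e+00] tcp [0.4806 0.0179 0.3772]
```

View pics/g.png

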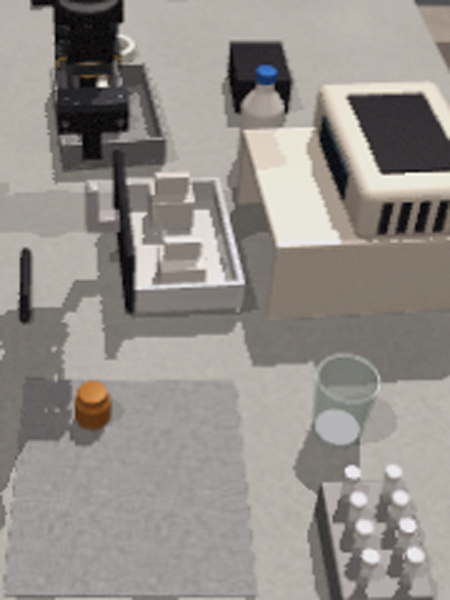

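Mat empty except the jar (93,405); both full cartridges stand upright in the open drawer (172,205) and (182,260). Now grip the handle and push home.

>>> send_rows(xyz=[[0,0,0.03],[0,0,0.03],[0,0,0.025],[0,0,0.013],[0,0,0.001],[0,0,0],[0,0,0],[0,0,0],[0,0,0],[0,0,0],[0,0,0],[0,0,0],[0,0,0],[0,0,0],[0,0,0],[0,0,0]], rotation=[[0,0,0],[0,0,0],[0,0,0],[0,0,0],[0,0,0],[0,0,0],[0,0,0],[0,0,0],[0,0,0],[0,0,0],[0,0,0],[0,0,0],[0,0,0],[0,0,0],[0,0,0],[0,0,0]], jaw=[0.7,0.7,0.7,0.7,0.7,0,0,0,0,0,0,0,0,0,0,0], newtons=30)

```text
time_s: 42.6
tool_pos: [0.4799, 0.0182, 0.2785]
tool_rot: [180.0, -0.0, 3.3]
force: [-0.4, -3.4, 4.2]
grip_width: 0.0196
grasp_force: 30.0
```

>>> send_rows(xyz=[[0.003,0,0],[0.006,0,0],[0.008,0,0],[0.01,0,0],[0.01,0,0],[0.01,0,0],[0.01,0,0],[0.01,0,0],[0.01,0,0],[0.01,0,0],[0.01,0,0],[0.008,0,0],[0.005,0,0],[0.005,0,0]], rotation=[[0,0,0],[0,0,0],[0,0,0],[0,0,0],[0,0,0],[0,0,0],[0,0,0],[0,0,0],[0,0,0],[0,0,0],[0,0,0],[0,0,0],[0,0,0],[0,0,0]], jaw=[0,0,0,0,0,0,0,0,0,0,0,0,0,0])

```text
time_s: 44.0
tool_pos: [0.5946, 0.0252, 0.2785]
tool_rot: [180.0, 0.1, 3.3]
force: [-3.1, -3.3, 6.4]
grip_width: 0.0196
grasp_force: 30.0
```

>>> send_rows(xyz=[[0.004,0,0],[0.004,0,0],[0.004,0,0],[0.004,0,0]], rotation=[[0,0,0],[0,0,0],[0,0,0],[0,0,0]], jaw=[0,0,0,0])

```text
time_s: 44.4
tool_pos: [0.6104, 0.0262, 0.2785]
tool_rot: [180.0, 0.1, 3.3]
force: [-2.9, -2.1, 5.6]
grip_width: 0.0194
grasp_force: 30.0
```

>>> send_rows(xyz=[[0.004,0,0],[0.004,0,0]], rotation=[[0,0,0],[0,0,0]], jaw=[0,0])

```text
time_s: 44.6
tool_pos: [0.6184, 0.0266, 0.2786]
tool_rot: [180.0, 0.1, 3.3]
force: [-2.6, -1.6, 5.9]
grip_width: 0.02
grasp_force: 30.0
```

>>> send_rows(xyz=[[0.003,0,0],[0.003,0,0]], rotation=[[0,0,0],[0,0,0]], jaw=[0,0])

```text
time_s: 44.8
tool_pos: [0.6245, 0.027, 0.2785]
tool_rot: [180.0, 0.1, 3.3]
force: [-2.0, -2.9, 4.9]
grip_width: 0.0201
grasp_force: 30.0
```

>>> send_rows(xyz=[[0.003,0,0],[0.003,0,0]], rotation=[[0,0,0],[0,0,0]], jaw=[0,0])

```text
time_s: 45.0
tool_pos: [0.6304, 0.0274, 0.2785]
tool_rot: [180.0, 0.1, 3.3]
force: [-3.3, -2.9, 5.5]
grip_width: 0.02
grasp_force: 30.0
```

>>> send_rows(xyz=[[0.003,0,0],[0.003,0,0]], rotation=[[0,0,0],[0,0,0]], jaw=[0,0])

```text
time_s: 45.2
tool_pos: [0.6364, 0.0277, 0.2786]
tool_rot: [180.0, 0.1, 3.3]
force: [-2.6, -2.7, 5.8]
grip_width: 0.0195
grasp_force: 30.0
```

>>> send_rows(xyz=[[0.003,0,0],[0.003,0,0]], rotation=[[0,0,0],[0,0,0]], jaw=[0,0])

```text
time_s: 45.4
tool_pos: [0.6408, 0.028, 0.2785]
tool_rot: [180.0, 0.4, 3.3]
force: [-15.5, -2.9, 14.5]
grip_width: 0.02
grasp_force: 30.0
```

Home stop felt at x≈0.641, as predicted by the reader's front. One more small push to confirm, then ease off, release and rise.

>>> send_rows(xyz=[[0.002,0,0],[0,0,0]], rotation=[[0,0,0],[0,0,0]], jaw=[0,0])

```text
time_s: 45.6
tool_pos: [0.6416, 0.0282, 0.2785]
tool_rot: [180.0, 0.7, 3.3]
force: [-15.4, -4.1, 14.9]
grip_width: 0.0196
grasp_force: 30.0
```

>>> send_rows(xyz=[[0,0,0],[0,0,0],[0,0,0],[0,0,0],[0,0,0],[0,0,0],[0,0,-0.02],[0,0,-0.04],[0,0,-0.04],[0,0,-0.02],[-0.03,0.03,0],[-0.03,0.04,0],[0,0.045,0],[0,0.045,0],[0,0.045,0],[0,0,0],[0,0,0]], rotation=[[0,0,0],[0,0,0],[0,0,0],[0,0,0],[0,0,0],[0,0,0],[0,0,0],[0,0,0],[0,0,0],[0,0,0],[0,0,0],[0,0,0],[0,0,0],[0,0,0],[0,0,0],[0,0,0],[0,0,0]], jaw=[0.3,0.5,0.5,0.5,0.5,0.5,0.5,0.5,0.5,0.5,0.5,0.5,0.5,0.5,0.5,0.5,0.5])

```text
time_s: 47.3
tool_pos: [0.5961, -0.1816, 0.3979]
tool_rot: [-180.0, 0.0, 3.1]
force: [0.4, 0.3, 0.1]
grip_width: 0.0434
grasp_force: 0.0
```

Run:
```python
from h import *
s=env.read_camera("scene"); c=env.read_camera("top")
A=cv2.resize(s["image"][110:340,210:420],None,fx=1.8,fy=1.8,interpolation=cv2.INTER_CUBIC);B=cv2.resize(c["image"][90:260,130:310],None,fx=2.2,fy=2.2,interpolation=cv2.INTER_CUBIC)
M=np.zeros((420,780,3),np.uint8);M[:A.shape[0],:A.shape[1]]=A;M[:B.shape[0],380:380+B.shape[1]]=B;cv2.imwrite("pics/z.png",M)
```

```text
(no output)
```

View pics/z.png

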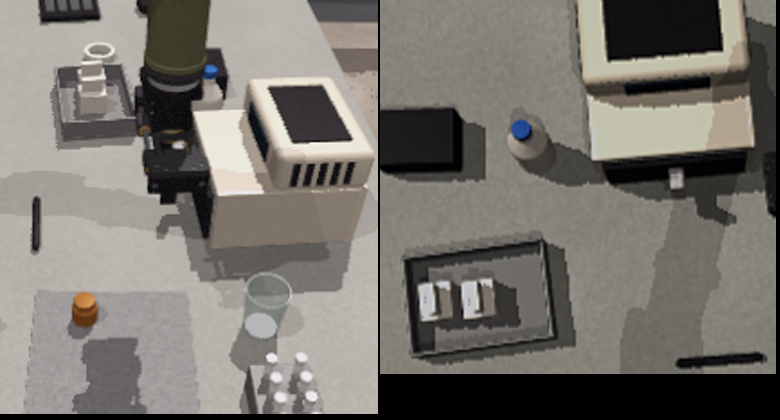

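The drawer is home (its panel sits flush against the reader at (675,165)), both spent cartridges stand in the crate at (435,300) and (478,300), and the gripper is clear.

```bash
python3 -c "
from cell import env
print(env.sign_off())"
```

```text
the job is handed in; nothing more can be done
None
```

I handed the job in at about 47 s: four cartridges were present, the two full ones are upright in the fully closed drawer, the two spent ones are upright in the crate, and the other items were left as they were; the sign-off gave no verdict.

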